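Free the pawl and press the stopper home

TASK

Close the vial that stands in the small bench press: press the thumb tab of the ratchet pawl down until the pawl flips over and stays clear of the toothed wheel, then push the lever down to its stop, so that the ram drives the rubber stopper fully into the vial, and take the hand away. Only press and push, with the fingertips or the outside of the fingers: pick nothing up, do not touch the vial, and leave the things around the press where they are.

Things in the scene. Friction and masses are not known exactly. Their poses are not given: they have to be found in the camera images.
- press: Grey cast C-frame press, bolted down; place and turn differ each run. Origin: centre of the base's underside, on the bench. -x is its front (vial), +x its rear (column), +y the side with lever, toothed wheel and pawl. Base 200 (x) by 110 (y) by 18 mm; head x -48 to 88, y -28 to 28, z 132 to 222 mm; the ram, a 22 mm square bar at x = -30 mm, stands out of its top to z = 258 mm.
- lever_hinge (a point): Point on the lever's hinge axis (the horizontal pinion shaft, along the press's y axis) in the middle plane of the lever rod: 54 mm to the press's +y side, 170 mm above the bench. Axes as the press.
- lever_ball (a point): Centre of the black ball (radius 15 mm) at the end of the lever, 165 mm from lever_hinge. The lever is a straight bright rod of 6 mm radius from the hub (radius 17 mm) to the ball; it points to the press's front (-x) and up. It may be pushed from above anywhere on the ball or the outer half of the rod.
- lever (a joint): Lever angle, rad. 0: rod 0.85 rad above level; grows as the ball goes down; 1.1: bottom stop, rod 0.25 rad below level (ball centre 129 mm above the bench). Starts at 0 to 0.2. Stays where it is left; pushing takes about 0.3 N m, 0.8 N m while the stopper goes in (about 6 N at the ball). With the pawl in, the teeth stop it at 0.4 or before.
- pawl_hinge (a point): Point on the pawl's hinge axis (pin along the press's y axis), level with the middle of the thumb tab: 52 mm behind the lever shaft (press +x), 46.5 mm to the +y side, 209 mm above the bench.
- pawl_tab (a point): Centre of the top face of the pawl's ribbed thumb tab, a bright steel plate 24 (x) by 32 (y) by 5 mm, 48 mm behind (press +x) and 19 mm above pawl_hinge when the pawl is in. It turns with the pawl about pawl_hinge and goes down about 25 mm from in to free. Axes at rest as the press.
- pawl (a joint): Pawl angle, rad. 0 to 0.15: nose in or on the teeth of the wheel (start). Pressing the tab down makes it grow; an over-centre spring (about 2 N at the tab) throws it over past 0.25 rad and holds it at its stop, 0.5: free, stays there.
- vial_mid (a point): Centre (36 mm up) of the glass vial, 22.5 mm across and 72 mm tall, that stands loose in the 16 mm high aluminium cup (nest) under the ram. z axis along the vial, up.
- nest (a point): Centre of the nest's inner floor, straight below the ram, 22 mm above the bench; axes as the press. Fixed surroundings to keep clear of: a tall monitor to the right (x 0.40 to 0.57, y -0.35 to -0.75 m, over 0.4 m high), a tall instrument to the left (x below 0.42, y above 0.40 m), a 226 mm wash bottle near x 0.645, y 0.50 m.
- stopper (a joint): How far the dark rubber stopper (flange 19 mm across, 3.5 mm thick) has gone down into the vial's neck, m. 0: half in, flange 6 mm above the lip (start); 0.006: home, flange on the lip. It stays where it is.
- septa_tin: Bystander: round white tin, 56 mm across, 32 mm high, loose, in front of the press. Origin: centre of its underside.
- spare_vial: Bystander: screw-cap vial, 28 mm across, 95 mm high, loose, in front of the press. Origin: centre of its underside.
- dropper_bottle: Bystander: brown dropper bottle, 33 mm across, 102 mm high, loose, between robot and press. Origin: centre of its underside.
- beaker: Bystander: clear beaker, 73 mm across, 96 mm high, loose, to the left of the press. Origin: centre of its underside.
- tweezers: Bystander: steel tweezers lying flat, 128 mm long, loose. Origin: centre of the underside.

How it is judged (in metres and radians):
On the way, in this order (a step that is already met when the one before it is completed fails the run):
1. the pawl is thrown over to its free rest, the lever still up in the first part of its travel (value of joint pawl above 0.42 rad and value of joint lever below 0.5 rad), for 0.2 s.
2. the lever is down at its stop and the stopper is home (value of joint lever above 1.04 rad and value of joint stopper above 0.0045 m), for 0.2 s.
At the end, for the whole second after the job is handed in: The lever is down at its stop (joint above 1.04 of 1.1 rad) and the stopper home (at least 4.5 of its 6 mm), the vial upright (within 0.12 rad) in the nest (within 6 mm) (all of step 2 and horizontal distance between vial_mid and nest below 0.006 m and angle between vial_mid's own z axis and vertical below 0.12 rad); the robot touches nothing.
It fails at once if the vial is lifted out of the nest (z of vial_mid in the frame of nest above 0.046 m).
It fails at once if the fingers touch the vial (contact force between the fingers and vial above 1 N).
It fails at once if a bystander (tin, screw-cap vial, dropper bottle, beaker or tweezers) is moved or lifted more than 20 mm (distance of any of septa_tin, spare_vial, dropper_bottle, beaker, tweezers from where it was at the start of the episode above 0.02 m).
It also fails if it takes over 48 s, if anything falls off the work surface, if the arm or the gripper's body presses on something with over 40 N, if the wrist force passes 120 N, or if a joint passes its speed limit or range.

ROBOT

A 7-joint arm with a two-finger parallel gripper is mounted at the origin on the work surface; the furniture and walls round the work are solid. World frame = base frame: x ahead of the robot, y to its left, z up, the work surface at z = 0. Lengths are in m, angles in degrees, forces in N, time in s.
With the tool pointing down it reaches from about 0.4 to 0.875 m from the base axis. Payload 6.5 kg.
Tool frame: the origin (TCP) lies midway between the tips of the shut fingers; the grasp point (between the pads) lies 19 mm behind it (grasp_offset is the distance from the TCP to the grasp point, in m); z points along the fingers, y is the line along which they close (so a half turn about z gives the same grasp; the last joint's range is limited). The gripper opens to 88 mm and grips with 3 to 60 N. Pads are 18 mm wide; open, the fingers measure 123 mm over their backs; the gripper's body (75 mm by 187 mm) begins 45 mm behind the grasp point.
Start: joints at [70.119, 30.733, -0.252, 88.115, 0.149, 61.152, -4.079], TCP at [0.18, -0.625, 0.239] pointing down, gripper open.
Joint ranges: [-154.64, 154.64], [-21.42, 123.67], [-72.66, 72.17], [13.99, 137.28], [-74.86, 254.86], [10.95, 109.41], [-158.01, 158.01]. Speed limits (degrees/s): [136.94, 136.94, 180, 180, 180, 180, 180].

INTERFACE

Orientations are given as a 3x3 rotation matrix whose columns are the frame's x, y, z axes.
In Python, from bench import * gives the robot as it stands. The module is installed in compiled form; this text tells all that it offers. Calls block until the motion is done:
- goto(position, orientation): joint-space move of the TCP to a pose.
- move_l(position, attitude=None, vel=0.15, stop_force=None): straight line of the TCP; attitude=None keeps the orientation; vel is the mean speed in m/s. With stop_force (N) it stops when the force on the tool has changed by that much, and returns True; else False.
- move_j(angles): joint-space move.
- command_gripper(opening, force=None): finger opening in m; force is the grip in N (None keeps the last); returns when the fingers have stopped.
- wait(seconds).
- ik(position, orientation): joint angles nearest the present ones, or None.
- read_state(): the state.
- camera(name): name is "scene" or "side" or "wrist"; returns the picture (420x560x3 uint8, blue, green, red); there is no depth.
- camera_model(name): a dict with "camera_matrix" (3x3 intrinsics, pixels), "R" (3x3) and "t" (3): a world point X has camera coordinates R X + t. Camera axes: x right, y down, z forward; pixel columns grow to the right and rows downward; lengths in m; the calibration is good to about 2 mm. The wrist camera is an equidistant fisheye: a pixel r from the principal point sees the ray r / f radians off the axis. A picture is of the moment at which its call begins: read the wrist's pose just before it. camera_model takes no time and is no camera call; for the wrist camera it gives the pose at the moment of the call.
A pose or a line that the arm cannot do raises IKError and nothing moves.
- finish_job(): hands the job in; it is judged then, once.
The state is a dict: "t": time; "qpos": joint angles; "dq": joint speeds; "joint_efforts": joint torques, N m; "tcp_pos": TCP position; "tool_rot": TCP orientation; "contact_force": force on the tool from outside, world axes, zero at the start; "torque": the same for the moment, N m; "gripper_width": finger opening in m; "finger_force": force on a finger pad.
Only numpy, scipy, OpenCV 4.12 (cv2) and the standard library are available. Lean on these libraries where they do the work, as an engineer would, in place of code of your own. Each camera call takes 0.05 s, during which the arm holds its last target. There are 200 camera calls.

## Working session

There is one attempt and no reset: what is moved stays moved. The work goes in short steps, each a Python script; the robot and the scene stay as the last script left them, time stands still between calls to the robot, and variables do not carry over. Pictures are saved under pics/ and viewed, at most 10 in all, crops included, and the job is handed in when it is done.

```bash
mkdir -p pics; python3 - <<'E'
from bench import *
import cv2,numpy as np
for n in ["scene","side"]:
    im=camera(n); cv2.imwrite(f"pics/{n}0.png",im)
    m=camera_model(n); print(n,np.round(m["camera_matrix"],1).tolist(),np.round(m["R"],3).tolist(),np.round(m["t"],3), np.round(-m["R"].T@m["t"],3))
print(read_state()["t"])
E
```

```text
scene [[506.3, 0.0, 280.7], [0.0, 506.3, 216.2], [0.0, 0.0, 1.0]] [[-0.533, -0.846, -0.014], [-0.354, 0.238, -0.904], [0.769, -0.477, -0.426]] [0.379 0.317 0.748] [-0.26   0.602  0.611]
side [[538.0, 0.0, 288.9], [0.0, 538.0, 210.3], [0.0, 0.0, 1.0]] [[0.924, -0.382, 0.013], [-0.281, -0.702, -0.654], [0.259, 0.601, -0.756]] [-0.429  0.343  1.099] [ 0.208 -0.584  1.061]
0.1
```

View pics/scene0.png

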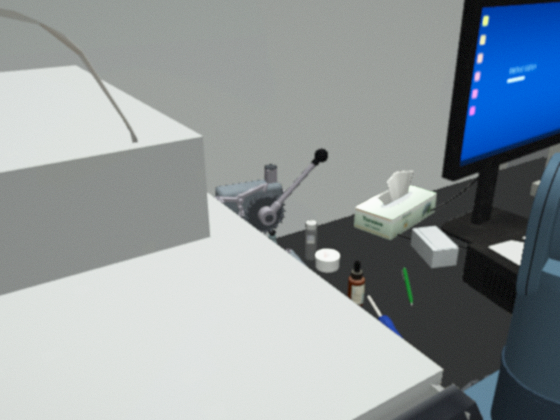

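View pics/side0.png

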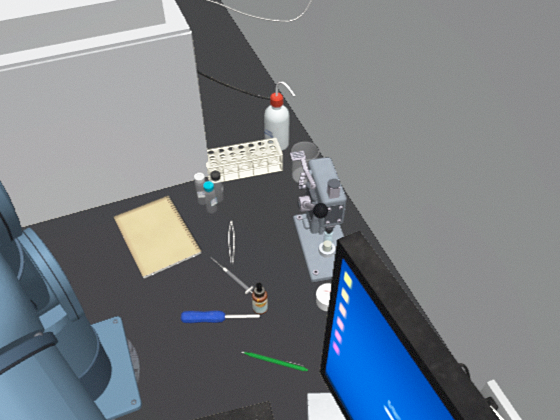

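The scene view shows the ball at about (320,155), hub at (267,215) and ram top at (270,166). In the side view the ball is at (320,211), the ram top at (335,184) and the tab at about (297,155). I'll enlarge both.

```bash
python3 - <<'E'
import cv2,numpy as np
a=cv2.imread("pics/scene0.png")[140:260,200:350]; b=cv2.imread("pics/side0.png")[135:285,270:370]
f=lambda i,s:cv2.resize(i,None,fx=s,fy=s,interpolation=cv2.INTER_CUBIC)
a=f(a,3);b=f(b,3.5) 
c=np.zeros((530,800,3),np.uint8);c[:a.shape[0],:450]=a;c[:525,450:800]=b
cv2.imwrite("pics/z.png",c)
E
```

```text
(no output)
```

View pics/z.png

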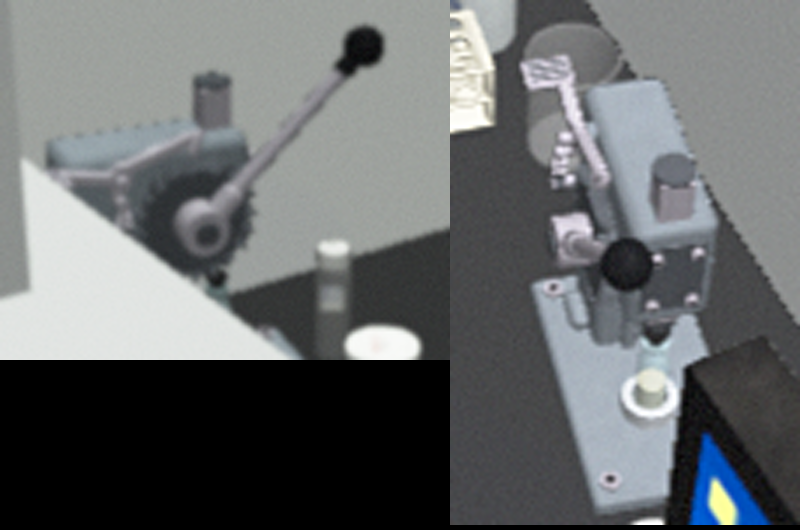

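Ball: scene (320.7,155.3), side (320.6,210.4). Ram top: scene (270.7,166.7), side (333.7,183.3). Tab: side (297.7,155.3). Beaker sits right behind the tab.

```bash
cat > h.py <<'E'
from bench import *
import cv2,numpy as np
def ray(n,p,m=None):
    m=m or camera_model(n); K=m["camera_matrix"]; d=np.array([(p[0]-K[0,2])/K[0,0],(p[1]-K[1,2])/K[1,1],1.])
    if n=="wrist":
        r=np.hypot(d[0],d[1]); d=np.array([d[0]/r*np.sin(r),d[1]/r*np.sin(r),np.cos(r)])
    d=m["R"].T@d; return -m["R"].T@m["t"], d/np.linalg.norm(d)
def plane(n,p,z,m=None):
    c,d=ray(n,p,m); return c+d*(z-c[2])/d[2]
def tri(*rs):
    A=sum(np.eye(3)-np.outer(d,d) for c,d in rs); b=sum((np.eye(3)-np.outer(d,d))@c for c,d in rs)
    X=np.linalg.solve(A,b); return X,[np.linalg.norm(np.cross(d,X-c)) for c,d in rs]
E
python3 - <<'E'
from h import *
np.set_printoptions(precision=4,suppress=True)
B,e=tri(ray("scene",(320.7,155.3)),ray("side",(320.6,210.4)));print("ball",B,e)
R,e=tri(ray("scene",(270.7,166.7)),ray("side",(333.7,183.3)));print("ram",R,e, plane("side",(333.7,183.3),.258))
T=plane("side",(297.7,155.3),.228);print("tab",T)
v=(B-T)[:2];L=np.hypot(*v);el=np.arcsin((B[2]-.17)/.165)
print("dist",L,"expect",.1+.165*np.cos(el),"lever",.85-el)
off=np.arcsin(.0075/L); ph=np.arctan2(v[1],v[0]); 
# press -x direction: v = -L cos * ex + .0075 ey
yaw=ph+np.pi+off; ex=np.array([np.cos(yaw),np.sin(yaw)]);ey=np.array([-ex[1],ex[0]])
print("yaw",np.degrees(yaw)%360,"dirs",ex,ey, v@ex,v@ey)
h=T[:2]-.1*ex+.0075*ey;print("hinge from tab",h,"from ball",B[:2]+.165*np.cos(el)*ex)
print("ram rel hinge in press", (R[:2]-h)@ex,(R[:2]-h)@ey)
for p in [(320.6,210.4)]: pass
for nm,p,z in [("beaker",(304,150),.096),("corner fl",(270+148/3.5,135+505/3.5),.018),("corner rl",(270+83/3.5,135+283/3.5),.018)]: 
    q=plane("side",p,z);print(nm,q,(q[:2]-h)@ex,(q[:2]-h)@ey)
s=read_state();print(s["tool_rot"],s["t"])
E
```

```text
ball [0.5316 0.0128 0.2821] [np.float64(0.00029874753147539557), np.float64(0.0002987475314752779)]
ram [0.5994 0.0918 0.2538] [np.float64(8.013345144271676e-05), np.float64(8.013345144273625e-05)] [0.5974 0.0883 0.258 ]
tab [0.5744 0.2221 0.228 ]
dist 0.21360833985964864 expect 0.22108973294872408 lever 0.10321590848986595
yaw 80.46123399139961 dirs [0.1657 0.9862] [-0.9862  0.1657] -0.21347663304819842 0.007499999999999972
hinge from tab [0.5504 0.1247] from ball [0.5516 0.1323]
ram rel hinge in press -0.02442140085590622 -0.05379335715856179
beaker [0.6557 0.3624 0.096 ] 0.2517709258580855 -0.06446121517292708
corner fl [0.5351 0.0306 0.018 ] -0.09540381888243976 -0.0005040047334345932
corner rl [0.5697 0.2236 0.018 ] 0.10067432876285408 -0.0026315816509183063
[[ 0.9608  0.2772 -0.0005]
 [ 0.2772 -0.9608  0.0015]
 [-0.0001 -0.0016 -1.    ]] 0.1
```

Everything is consistent: ball height 0.282, ram 54 mm from the lever plane, tab-to-ball distance within 8 mm. The press is yawed about 80°. Next I'll plan a retracted route around the monitor.

```bash
cat >> h.py <<'E'
np.set_printoptions(precision=4,suppress=True)
def down(a): # tool pointing down, closing axis y at world heading a (deg)
    a=np.radians(a); y=np.array([np.cos(a),np.sin(a),0]); z=np.array([0,0,-1.]); return np.column_stack([np.cross(y,z),y,z])
E
python3 - <<'E'
from h import *
P=lambda r,a,z:[r*np.cos(np.radians(a)),r*np.sin(np.radians(a)),z]
for s in (90,-90):
  for a in (-74,-41,-15,10):
    print(s,a,ik(P(.41,a,.36),down(a+s)))
for a in (-99.5,80.5,-9.5,170.5): print(a,ik([.575,.226,.33],down(a)),ik([.53,.01,.34],down(a)))
E
```

```text
90 -74 [ 86.1459   0.0938 -18.2914 111.595    0.0317  68.3159  83.8428]
90 -41 [ 67.1827   0.8206 -32.314  110.9643   0.4719  68.3429  83.6972]
90 -15 [ 54.0062   1.6376 -45.2665 110.4525   1.2511  68.3995  83.2907]
90 10 [ 44.8991   3.2209 -61.7945 109.9416   3.0492  68.5625  82.027 ]
-90 -74 [ 52.4807  -1.6015  15.002  113.1857   0.4459  68.3618 -96.6873]
-90 -41 [ 36.2877  -0.7179  -1.5644 112.3988  -0.0211  68.3189 -96.2688]
-90 -15 [ 30.8568   0.2769 -21.9882 111.423    0.1116  68.3202 -96.1724]
-90 10 [ 31.4744   1.8265 -47.7863 110.3632   1.4547  68.4156 -96.8326]
-99.5 [   7.368    30.7692  -49.0611   85.0677   23.5924   74.9241 -143.3412] [  19.923    16.0734  -31.6454   97.7774    8.9709   68.6805 -113.496 ]
80.5 [ 14.5447  36.4748 -63.2975  84.6666  32.7555  78.9755  30.0582] [ 36.1376  21.1619 -53.7654  96.9658  17.9323  71.0398  58.7959]
-9.5 [ 12.5086  34.4611 -58.8526  84.7769  29.7376  77.502  -57.7973] [ 25.5616  17.3622 -38.9557  97.4804  11.574   69.2474 -25.7451]
170.5 [ 13.7413  35.6283 -61.4889  84.7098  31.5098  78.3502 120.9396] [ 40.8453  23.9204 -61.2692  96.7586  21.8918  72.4745 145.3966]
```

```bash
python3 - <<'E'
from h import *
move_j([70.1,-0.7,0,112.4,0,68.3,86]); print(read_state()["tcp_pos"],read_state()["contact_force"])
move_j([-24,-0.7,0,112.4,0,68.3,56]); s=read_state();print(s["tcp_pos"],s["contact_force"])
command_gripper(0.0,20)
goto([.5757,.225,.30],down(80.5)); s=read_state();print(s["tcp_pos"],s["qpos"],s["t"],s["gripper_width"])
im=camera("wrist"); cv2.imwrite("pics/w1.png",im)
m=camera_model("wrist"); print(m["camera_matrix"])
K=m["camera_matrix"]
for X in ([.5757,.225,.228],[.5316,.0128,.2821],[.599,.09,.258]):
    c=m["R"]@np.array(X)+m["t"]; th=np.arctan2(np.hypot(c[0],c[1]),c[2]); u=c[:2]/np.hypot(c[0],c[1])*th
    print(X,K[0,0]*u[0]+K[0,2],K[1,1]*u[1]+K[1,2])
E
```

```text
[ 0.0969 -0.3995  0.3598] [0.0125 0.914  0.2913]
[0.3916 0.1241 0.3598] [-0.1424 -0.0851 -0.3061]
[0.5752 0.2244 0.3004] [-25.7126  24.3005   0.3035  89.4621  -0.1256  66.2521  55.0902] 5.8333 0.0005300688197942832
[[325.1923   0.     277.088 ]
 [  0.     325.1923 209.0599]
 [  0.       0.       1.    ]]
[0.5757, 0.225, 0.228] 277.3585932703535 222.05190638357578
[0.5316, 0.0128, 0.2821] -7.262192162475742 233.35320933784791
[0.599, 0.09, 0.258] 108.07039452027502 290.03298202857576
```

View pics/w1.png

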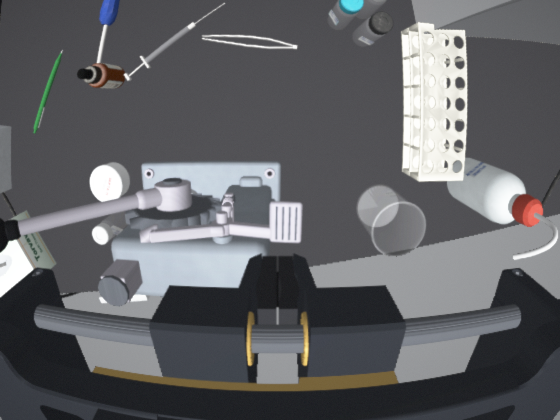

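The wrist view shows the tab at about (286,222), against a prediction of (277,222), so it lies roughly 6 mm further to the rear. I'll correct for that and press.

```bash
python3 - <<'E'
from h import *
ex=np.array([.1657,.9862]);ey=np.array([-.9862,.1657])
T=plane("wrist",(286,222),.227);print("tab",T, (T[:2]-[.5744,.2221])@ex,(T[:2]-[.5744,.2221])@ey)
p=T[:2]+.004*ex
move_l([*p,.24],down(80.5),vel=.15)
print(move_l([*p,.207],vel=.04,stop_force=12)); s=read_state();print(s["tcp_pos"],s["contact_force"],s["t"])
wait(.2); move_l([*p,.30],vel=.2); s=read_state();print(s["tcp_pos"],s["contact_force"],s["t"])
cv2.imwrite("pics/w2.png",camera("wrist")[120:320,0:400])
E
```

```text
tab [0.5771 0.2311 0.227 ] 0.009340608574122153 -0.0011399136716323819
False
[0.5779 0.235  0.2071] [ 0.775   0.3266 -0.1254] 7.4167
[0.5772 0.2349 0.299 ] [-0.9475  0.0328 -1.1384] 8.2333
```

View pics/w2.png

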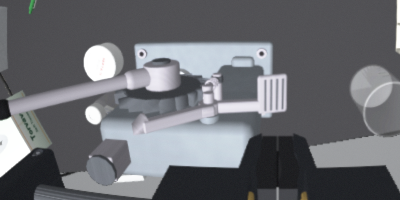

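The nose has lifted outwards and the tab is lower and shorter in view, at about (272,214), so the pawl is over. Now I'll push the ball down along its arc.

```bash
python3 - <<'E'
from h import *
ex=np.array([.1657,.9862]); H=np.array([.552,.133]); O=down(80.5)
def tip(el,dz=0): return [*(H-(.165*np.cos(el)+.003)*ex), .17+.165*np.sin(el)+.015+dz]
s=read_state(); move_l([*s["tcp_pos"][:2],.345])
move_l(tip(.747,.045),O,vel=.2)
els=np.linspace(.747,-.25,9)
for i,el in enumerate(els):
    hit=move_l(tip(el,-.003 if el==els[-1] else 0),vel=.07,stop_force=25)
    s=read_state(); print(round(el,2),hit,s["tcp_pos"],s["contact_force"],s["t"])
    if hit: break
E
```

```text
0.75 False [0.5313 0.0107 0.2966] [ 0.1008 -0.0258 -0.1416] 10.8167
0.62 False [ 0.5293 -0.0019  0.281 ] [-0.634  -0.2999  0.4291] 11.2583
0.5 False [ 0.5273 -0.0126  0.2635] [0.3288 0.103  0.2344] 11.7
0.37 False [ 0.5256 -0.0214  0.2446] [ 0.0182 -0.4891 -0.5879] 12.1417
0.25 False [ 0.5246 -0.0276  0.225 ] [0.4393 0.2338 0.3709] 12.5833
0.12 False [ 0.5239 -0.0313  0.2048] [ 0.2217 -0.3834 -0.0983] 13.025
-0.0 False [ 0.5237 -0.0323  0.1843] [0.3873 0.0846 0.4314] 13.4667
-0.13 False [ 0.524  -0.0309  0.164 ] [ 0.7969 -0.2888  0.6382] 13.9083
-0.25 True [ 0.5255 -0.0288  0.1439] [-5.0323 -0.4401 15.762 ] 14.2667
```

```bash
python3 - <<'E'
from h import *
wait(.4); s=read_state();p=s["tcp_pos"];print(p,s["contact_force"])
move_l([p[0],p[1],.30],vel=.15)
a=camera("scene")[140:260,200:350]; b=camera("side")[135:285,270:370]; w=camera("wrist")
f=lambda i,k:cv2.resize(i,None,fx=k,fy=k,interpolation=cv2.INTER_CUBIC)
a=f(a,2);b=f(b,2.5);w=f(w[100:320],.8)
c=np.zeros((560,560,3),np.uint8);c[:240,:300]=a;c[:375,305:555]=b;c[380:380+w.shape[0],:448]=w
cv2.imwrite("pics/f.png",c); print(read_state()["t"])
E
```

```text
[ 0.5255 -0.0287  0.1439] [-4.7834 -0.9708 15.6157]
16.0167
```

View pics/f.png

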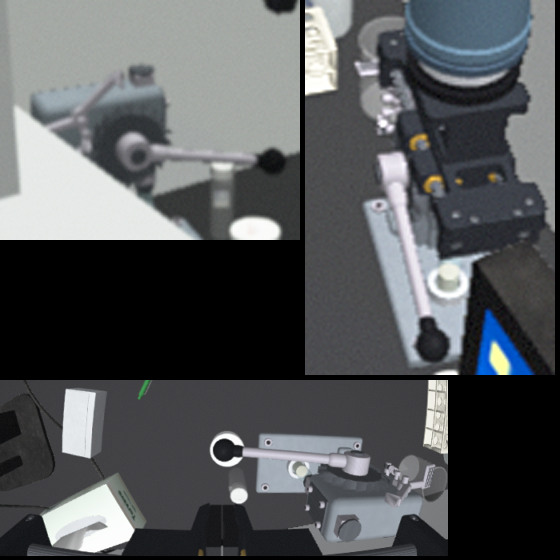

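```bash
python3 - <<'E'
from h import *
B,e=tri(ray("scene",(335,220.5)),ray("side",(320.8,272.2)));print(B,e,"lever",.85-np.arcsin((B[2]-.17)/.165))
s=read_state();m=camera("wrist");cv2.imwrite("pics/w3.png",cv2.resize(m[150:300,240:440],None,fx=3,fy=3,interpolation=cv2.INTER_CUBIC))
E
```

```text
[ 0.5246 -0.0245  0.1277] [np.float64(0.0002178900335943361), np.float64(0.0002178900335942212)] lever 1.109166272760298
```

View pics/w3.png

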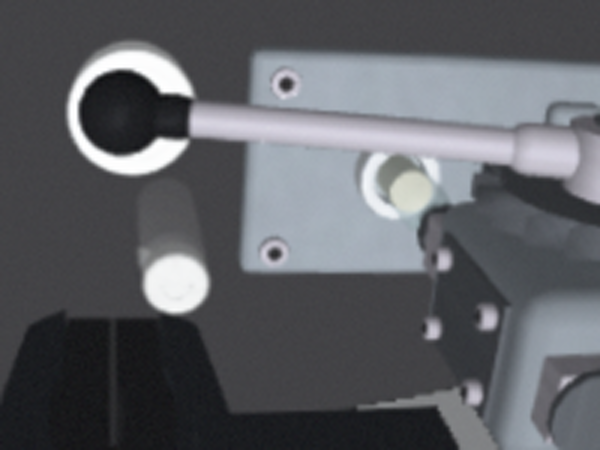

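The ball height of 0.128 m puts the lever at about 1.1 rad, at its stop. The vial (about (405,190) in the crop) looks upright in the nest with the ram on the stopper, and the tin and the spare vial still stand in place. The hand is clear, so I'm handing in.

```bash
python3 -c "
from bench import *
print(finish_job())"
```

```text
the job is handed in; nothing more can be done
None
```

I threw the pawl over, pushed the lever down to its stop (measured at about 1.1 rad) and moved the hand clear. The vial still looked upright, and the job is handed in. I saw the ram down on the stopper but did not measure its depth, and no verdict came back.

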